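# Open the gasketed lid of a shielded test enclosure by its pop-out T-handle latch

## Task

Open the shielded test enclosure: press the latch's release button so that the T-handle pops out, then push down on the handle just firmly enough to ease the gasket while you turn it clockwise until the latch is free; never wrench it. Then raise the lid until it stands at least 30 degrees open by itself, and let go. Do not crush the gasket by leaning on the button or the handle, and leave the other things on the bench where they are.

Things in the scene. Friction and masses are not known exactly. Their poses are not given: they have to be found in the camera images.
- enclosure: Shielded test enclosure: fixed grey steel case 300 x 340 mm under a level aluminium lid 304 x 348 x 12 mm whose top is 146 mm above the bench; all round, 8 mm of soft gasket lies between case and lid. Origin: centre of its underside, on the bench. x from its front to the hinge at its back, y along the front to the left, z up.
- button_top (a point): Top centre of the round steel release button, 20 mm across, at the left end of the dark latch body (128 x 52 mm, 14 mm high) on the lid; it stands 7.5 mm proud of the latch body, 62 mm left (+y of the enclosure) of the T-handle's axis. z up out of the lid.
- button (a joint): How far the button is pressed, m: 0 to 0.006, springs back. It takes 2 to 6 N over its travel; harder pushing only presses the lid on its gasket. The catch lets go at 4 to 4.5 mm: hold the button down some 0.2 s while the handle comes out.
- t_bar (a point): Centre of the T-handle's steel bar, 76 x 14 mm and 14 mm high, on a 12 mm stem; on the turning axis. y along the bar, x across it, z out of the lid. Latched, the bar lies along the lid's front edge, 55 mm behind the front face. Stowed in its slot it is 3 mm proud and cannot be turned; out, its underside is 16 to 25 mm above the latch  fingers can straddle it.
- handle_pop (a joint): How far the T-handle is out, m: below 0.001 stowed; out, it floats on its light spring (150 N/m) at 0.027 to 0.036 and can be drawn up to 0.042. Once it is out the catch goes back under it: it can then be pushed in only by a play of 1 to 9 mm, different on each latch; past this play a push goes into the lid.
- handle_turn (a joint): Turn of the T-handle, rad: 0 latched, grows clockwise seen from above, stop at 1.5. Free for 0.13 rad, where the cam below meets the lip of its keeper: wrenching it on (past 0.19) ruins the cam; the lid must be pushed down 3.5 mm at the handle. Past 0.4 rad the cam is under the lip and needs no push, only 0.1 to 0.2 N m; clear of the keeper from 1.0 rad.
- lid (a joint): Opening of the lid, rad: 0 latched, positive open, stop at 1.25. Negative as it is pushed down on the gasket: at handle or button this takes some 6 N to begin, then 2.2 N per mm. The lip is free at 12 to 15 N (-0.0140 rad), the gasket is crushed from 19 N (-0.0265 rad). Unlatched it rises some mm. The hinge is balanced and stiff: lid stays where left; 3 to 4 N at the handle raise it.
- lid_hinge (a point): Middle of the lid's hinge line, at the back of the enclosure, on the plane of the lid's underside (134 mm above the bench). The hinge line runs along y; x and z turn with the lid (closed: x level from front to hinge, z up). The lid reaches 304 mm from here towards the front (-x); the T-handle's axis is 245 mm from the hinge line.
- screwdriver: Bystander, not to be disturbed: screwdriver, 170 mm long, lying in front of the enclosure. Origin: centre of its underside.
- flux_bottle: Bystander, not to be disturbed: small closed bottle, 34 mm across, 85 mm tall, standing in front of the enclosure. Origin: centre of its underside.
- spanner: Bystander, not to be disturbed: open-ended spanner, 140 mm long, lying to the right of the enclosure. Origin: centre of its underside.
- filter_module: Bystander, not to be disturbed: aluminium module 64 x 42 x 22 mm, left of the enclosure. Origin: centre of its underside.
- solder_spool: Bystander, not to be disturbed: spool of solder, 54 mm across, 46 mm tall, standing left of the enclosure. Origin: centre of its underside.
- multimeter: Bystander, not to be disturbed: hand multimeter 150 x 76 x 36 mm, lying to the right. Origin: centre of its underside.
- parts_tray: Bystander, not to be disturbed: open divided tray 100 x 150 x 32 mm, to the left. Origin: centre of its underside.

How it is judged (in metres and radians):
On the way, in this order (a step that is already met when the one before it is completed fails the run):
1. the T-handle has popped out (more than 24 mm), the latch not yet turned nor the lid opened (value of joint handle_pop above 0.024 m and value of joint handle_turn below 0.3 rad and value of joint lid below 0.1 rad), for 0.2 s.
2. the popped-out T-handle has been turned clockwise by more than 0.85 rad, the lid not yet raised (value of joint handle_turn above 0.85 rad and value of joint handle_pop above 0.022 m and value of joint lid below 0.2 rad), for 0.1 s.
At the end, for the whole second after the job is handed in: The lid stands still and by itself more than 0.52 rad (30 degrees) open (lid speed under 0.05 rad/s), the T-handle is left popped out (more than 22 mm) and turned (more than 0.8 rad) (value of joint lid above 0.52 rad and velocity of joint lid between -0.05 and 0.05 rad/s and value of joint handle_pop above 0.022 m and value of joint handle_turn above 0.8 rad); the robot touches nothing.
It fails at once if the gasket is crushed: the lid is pressed more than 6.5 mm below its latched height at the handle (lid joint below -0.0265 rad) (value of joint lid below -0.0265 rad).
It fails at once if another thing on the bench is moved by more than 30 mm (distance of any of screwdriver, flux_bottle, spanner, filter_module, solder_spool, multimeter, parts_tray from where it was at the start of the episode above 0.03 m).
It fails at once if the handle is wrenched on against the keeper's lip (past 0.19 rad) while the lid is not pushed down (value of joint handle_turn between 0.19 and 0.6 rad and value of joint lid above -0.006 rad).
It also fails if it takes over 72 s, if anything falls off the work surface, if the arm or the gripper's body presses on something with over 40 N, if the wrist force passes 120 N, or if a joint passes its speed limit or range.

## Robot

A 7-joint arm with a two-finger parallel gripper is mounted at the origin on the work surface. World frame = base frame: x ahead of the robot, y to its left, z up, the work surface at z = 0. Lengths are in mm, angles in rad, forces in N, time in s.
With the tool pointing down it reaches from about 425 to 925 mm from the base axis. Payload 6.8 kg.
Tool frame: the origin (TCP) lies at the very end of the fingers, on their centre line; the grasp point (between the pads) lies 19 mm behind it; z points along the fingers, y is the direction in which the jaws open and shut (so a half turn about z gives the same grasp; the last joint's range is limited). The gripper opens to 88 mm and grips with 3 to 60 N. Pads are 20 mm wide; open, the fingers measure 115 mm over their backs; the gripper's body (75 mm by 178 mm) begins 61 mm behind the grasp point.
Start: joints at [-1.369, 0.477, 0.022, 1.555, -0.011, 1.109, -0.083], TCP at [205.782, 642.885, 222.664] pointing down, gripper open.
Joint ranges: [-2.96, 2.96], [-0.34, 2.1], [-1.41, 1.46], [0.24, 2.44], [-1.37, 4.51], [0.17, 1.92], [-2.96, 2.96]. Speed limits (rad/s): [2.39, 2.39, 3.14, 3.14, 3.14, 3.14, 3.14].

## Interface

Orientations are given as [roll, pitch, yaw] about the fixed x, y, z axes, in that order (R = Rz(yaw) Ry(pitch) Rx(roll)).
In Python, from cell import manip gives the robot as it stands.
- The arm moves only by the tool apply_moves, never from a script. Its argument "steps" is one flat list of numbers, 7 for each row, row after row: the gripper's target within -1 to 1 (fully open at 1, half-way at 0, shut at -1), then the shift along the tool's x, y, z scaled (see below), then the turn, a rotation vector about the tool's x, y, z scaled (see below). A call has exactly 10 rows; each row is the pose to reach, as a shift and turn from the pose measured when the call began, along the tool's axes at that moment; what a row does not reach only later rows make up. The controller multiplies each number of a shift by 8 cm and each number of a turn by pi/2 rad. A row lasts 1/10 s, in which the tool goes at most 50 mm and 8.59 degrees, less where a joint would pass 70% of its speed; a pose out of reach is approached as far as the arm can. A call with a number of a shift or a turn outside -1 to 1 is refused whole. A call with a gripper value outside its range is refused whole. The fingers move at their own pace and stop on an object; the grip force is fixed at half the most. Time passes only in rows, so rows that repeat a pose let the fingers close, or fill a call up. It gives the time, the measured TCP pose, the force and the opening at its end, in the units of the state.
- manip.read_state(): the state, without advancing time (a new reading comes with each control period).
- manip.grab_frame(name): name is "scene" or "top" or "wrist"; returns a dict with "img" (480x640x3 uint8, red, green, blue), "camera_matrix" (3x3 intrinsics, pixels), "extrinsics" (4x4, takes a point from camera to world coordinates). Camera axes: x right, y up, looking along -z (the intrinsics and any distortion apply to the point x, -y, -z); pixel columns grow to the right and rows downward; lengths in mm; the calibration is good to about 2 mm. A picture is of the moment at which its call begins. There is no depth.
- manip.job_done(): hands the job in, once; it reports no verdict.
Trained networks look in the newest picture that a camera, given by its name, has taken for a name from the list of things; names that differ only in an ending like _2 or _b are one class to them, and where a whole thing is asked for, a point or a joint stands for the part that bears it (a point fixed in the world has none). Each returns a list of dicts, best first, with "score" (0 to 1); they miss things now and then, are a little off and sometimes report something else, mostly with a low value. They report only what shows in the picture. A call takes as long as a camera call.
- manip.masks_of(target, camera): "pixels" (480x640 bool, what is visible of it).
- manip.tip_of(target, camera): "centre" ([x, y, z] in mm, in the coordinates of the camera as it stood for that picture, good to about 4 mm: a listed point, or the origin of a listed thing).
The state is a dict: "time_s": time; "q": joint angles; "qd": joint speeds; "joint_efforts": joint torques, N m; "tcp_pos": TCP position; "eef_rot": TCP orientation; "ft_force": force on the tool from outside, world axes, zero at the start; "ft_torque": the same for the moment, N m; "opening": opening from 0.0 (shut) to 1.0 (fully open).
Only numpy, scipy, OpenCV 4.12 (cv2) and the standard library are available. Lean on these libraries where they do the work, as an engineer would, in place of code of your own. Each camera call takes 0.05 s, during which the arm holds its last target.

## Working session

There is one attempt and no reset: what is moved stays moved. The work goes in short steps, Python scripts to look and compute and a tool call to move; the robot and the scene stay as the last step left them, time stands still between calls to the robot, and variables do not carry over. Pictures are saved under pics/ and viewed, and the job is handed in when it is done.

Besides the shell and the picture viewer there is one more tool, called as name(argument=value, ...) on one line, values as JSON. apply_moves: Moves the arm, as the interface text tells. Its arguments: {"type":"object","properties":{"steps":{"type":"array","items":{"type":"number","minimum":-1,"maximum":1}}},"required":["steps"]}

```bash
ls; mkdir -p pics; python3 - <<'E'
from cell import manip
import cv2
print(manip.read_state())
for n in ["scene","top"]:
    f=manip.grab_frame(n)
    cv2.imwrite(f"pics/{n}0.png",f["img"][:,:,::-1])
    print(n,f["camera_matrix"],f["extrinsics"])
    E=f["extrinsics"]
    import numpy as np
    for t in ["button_top","t_bar","lid_hinge","enclosure"]:
        for d in manip.tip_of(t,n)[:2]:
            print(n,t,d["score"],(E@np.r_[d["centre"],1])[:3].round(1))
E
```

```text
pics
{'time_s': 0.0, 'q': array([-1.3691479 ,  0.47778133,  0.02234405,  1.55642115, -0.01148951,
        1.10929579, -0.0831199 ]), 'qd': array([ 1.33011809e-03,  2.30698104e-04, -1.40676700e-05,  4.18886741e-04,
       -1.40995944e-03,  5.77073310e-04, -4.80660819e-04]), 'joint_efforts': array([ 5.63257508e-04, -5.82847846e+01,  1.53515819e+00, -2.72613108e+01,
       -5.42360265e-02,  1.68609578e-02,  1.53202022e-04]), 'tcp_pos': array([205.59248467, 642.30961675, 221.70719382]), 'eef_rot': array([-3.13982104e+00,  1.42537231e-04,  2.83184721e+00]), 'ft_force': array([ 0.2732863 ,  0.01626326, -0.74191401]), 'ft_torque': array([-0.05777536,  0.03402209,  0.01500146]), 'opening': 0.9982525098383809}
scene [[622.95189651   0.         320.09710025]
 [  0.         622.95189651 234.19015183]
 [  0.           0.           1.        ]] [[ 9.88486862e-01  1.10641291e-01 -1.03209628e-01  3.81545256e+02]
 [-1.51306707e-01  7.22572788e-01 -6.74533058e-01 -1.19433735e+03]
 [-5.47398497e-05  6.82383375e-01  7.30994477e-01  1.42366801e+03]
 [ 0.00000000e+00  0.00000000e+00  0.00000000e+00  1.00000000e+00]]
scene button_top 0.62 [487.5  87.9 167.8]
scene t_bar 0.51 [492.5  23.4 156.1]
scene lid_hinge 0.69 [736.9  63.2 134.7]
top [[562.16154149   0.         309.63713973]
 [  0.         562.16154149 244.43340659]
 [  0.           0.           1.        ]] [[ 3.84281490e-02  9.77707264e-01 -2.06426220e-01  2.98208847e+02]
 [-9.99255206e-01  3.83243861e-02 -4.50280601e-03 -2.00232308e+01]
 [ 3.50873201e-03  2.06445509e-01  9.78451808e-01  1.48057155e+03]
 [ 0.00000000e+00  0.00000000e+00  0.00000000e+00  1.00000000e+00]]
top button_top 0.54 [484.5  86.1 168.5]
top t_bar 0.52 [492.1  27.4 160.7]
top lid_hinge 0.84 [737.9  60.8 130.6]
top enclosure 0.78 [585.4  38.5  -1.6]
```

View pics/scene0.png

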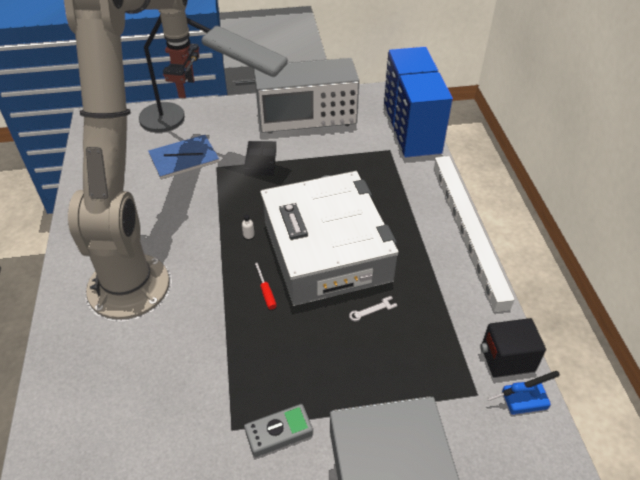

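View pics/top0.png

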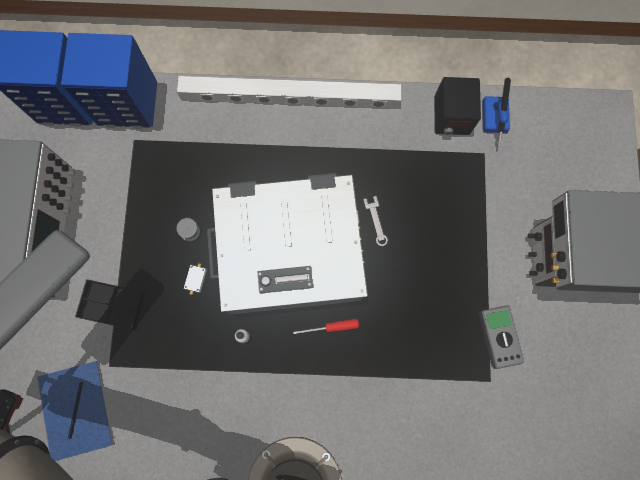

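```bash
cat > h.py <<'E'
import numpy as np, cv2
from cell import manip
def ray(f,u,v,z):
    K=f["camera_matrix"];E=f["extrinsics"]
    d=np.linalg.inv(K)@[u,v,1]; d=E[:3,:3]@[d[0],-d[1],-d[2]]; o=E[:3,3]
    return o+d*(z-o[2])/d[2]
def proj(f,p):
    K=f["camera_matrix"];E=f["extrinsics"]
    c=E[:3,:3].T@(np.asarray(p,float)-E[:3,3]); c=K@[c[0],-c[1],-c[2]]; return c[:2]/c[2]
def st():
    s=manip.read_state(); print("t",round(s["time_s"],2),"tcp",s["tcp_pos"].round(1),"rpy",s["eef_rot"].round(3),"F",s["ft_force"].round(1),"T",s["ft_torque"].round(2),"q",s["q"].round(2),"op",round(s["opening"],3)); return s
def tool(s,target,yaw=None,tilt=None):
    from scipy.spatial.transform import Rotation as R
    r=R.from_euler("xyz",s["eef_rot"]); d=r.inv().apply(np.asarray(target)-s["tcp_pos"])/80
    print("shift",d.round(3))
    if yaw is not None:
        rt=R.from_euler("xyz",[np.pi,0,yaw]) if tilt is None else tilt
        print("turn",((r.inv()*rt).as_rotvec()/(np.pi/2)).round(3))
E
python3 - <<'E'
from h import *
f=manip.grab_frame("top")
for n,p in dict(FL=(221,311),FR=(367,297),BR=(353,176),BL=(213,190)).items(): print(n,ray(f,*p,146).round(1))
im=f["img"][165:320,200:380,::-1]
cv2.imwrite("pics/topz.png",cv2.resize(im[95:135,50:120],None,fx=10,fy=10,interpolation=cv2.INTER_CUBIC))
g=manip.grab_frame("scene")
cv2.imwrite("pics/scz.png",cv2.resize(g["img"][195:245,265:325,::-1],None,fx=10,fy=10,interpolation=cv2.INTER_CUBIC))
E
```

```text
FL [410.7 189.5 146. ]
FR [ 457.3 -155.2  146. ]
BR [ 758.1 -115.1  146. ]
BL [708.  230.4 146. ]
```

View pics/topz.png

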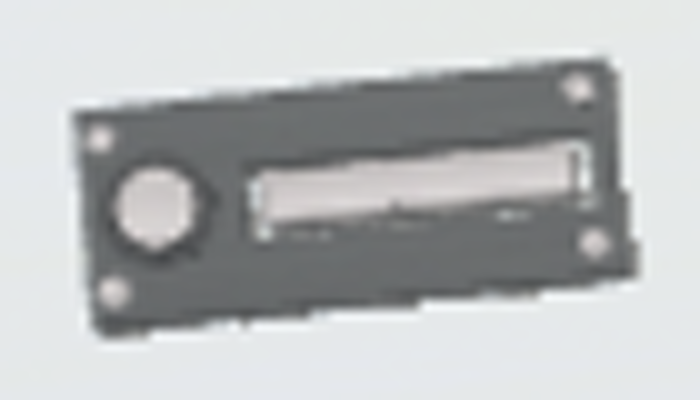

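View pics/scz.png

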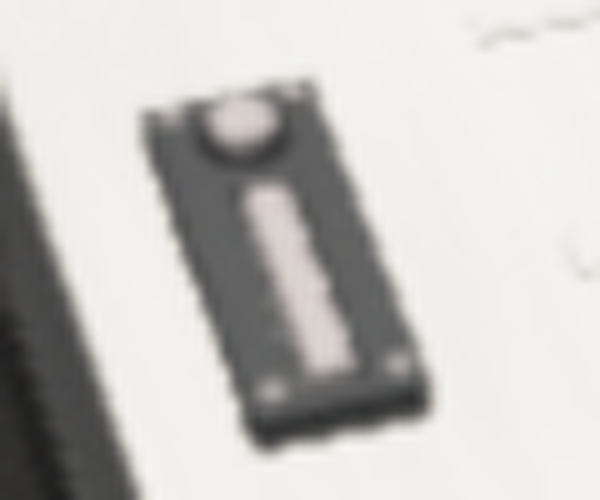

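```bash
python3 - <<'E'
from h import *
f=manip.grab_frame("top");g=manip.grab_frame("scene")
B=(ray(f,265.5,280.7,167.5)+ray(g,289,207,167.5))/2
print(ray(f,265.5,280.7,167.5),ray(g,289,207,167.5)); print(ray(f,292,278.2,163),ray(g,295,223,163))
a=0.135;ex=np.array([np.cos(a),np.sin(a)]);ey=np.array([-ex[1],ex[0]])
c=np.mean([[410.7,189.5],[457.3,-155.2],[758.1,-115.1],[708,230.4]],0)
print("lidc",c,"hinge",c+152*ex,[ (np.array(p)-c)@np.c_[ex,ey] for p in ([485,87],[492,25])])
s=st(); tool(s,[480,90,240],1.57+a)
E
```

```text
[483.95558504  86.50695401 167.5       ] [486.69283436  84.07471563 167.5       ]
[492.98549067  24.58611715 163.        ] [496.2111428   22.25924148 163.        ]
lidc [583.525  37.4  ] hinge [734.14200234  57.85772727] [array([-90.95287423,  62.40921642]), array([-9.23611642e+01,  3.12017080e-02])]
t 0.7 tcp [205.8 642.9 222.7] rpy [ 3.142 -0.     2.832] F [0.3 0.1 0.1] T [-0.01 -0.04  0.04] q [-1.37  0.48  0.02  1.56 -0.01  1.11 -0.08] op 1.0
shift [-5.371 -5.537 -0.217]
turn [ 0.    -0.     0.717]
```

apply_moves(steps=[-1,-0.1,-0.1,0,0,0,0,-1,-0.2,-0.2,0,0,0,0,-1,-0.3,-0.3,0,0,0,0,-1,-0.4,-0.4,0,0,0,0,-1,-0.5,-0.5,0,0,0,0,-1,-0.6,-0.6,0,0,0,0,-1,-0.7,-0.7,0,0,0,0,-1,-0.8,-0.8,0,0,0,0,-1,-0.9,-0.9,0,0,0,0,-1,-1,-1,0,0,0,0])

```text
time_s: 1.7
tcp_pos: [258.0, 541.5, 222.7]
eef_rot: [3.142, -0.0, 2.832]
ft_force: [1.0, 0.5, -0.6]
opening: 0.126
```

apply_moves(steps=[-1,-0.1,-0.1,0,0,0,0,-1,-0.2,-0.2,0,0,0,0,-1,-0.3,-0.3,0,0,0,0,-1,-0.4,-0.4,0,0,0,0,-1,-0.5,-0.5,0,0,0,0,-1,-0.6,-0.6,0,0,0,0,-1,-0.7,-0.7,0,0,0,0,-1,-0.8,-0.8,0,0,0,0,-1,-0.9,-0.9,0,0,0,0,-1,-1,-1,0,0,0,0])

```text
time_s: 2.7
tcp_pos: [310.2, 440.1, 222.7]
eef_rot: [3.141, -0.0, 2.832]
ft_force: [-0.2, -0.0, -0.7]
opening: 0.002
```

apply_moves(steps=[-1,-0.1,-0.1,0,0,0,0,-1,-0.2,-0.2,0,0,0,0,-1,-0.3,-0.3,0,0,0,0,-1,-0.4,-0.4,0,0,0,0,-1,-0.5,-0.5,0,0,0,0,-1,-0.6,-0.6,0,0,0,0,-1,-0.7,-0.7,0,0,0,0,-1,-0.8,-0.8,0,0,0,0,-1,-0.9,-0.9,0,0,0,0,-1,-1,-1,0,0,0,0])

```text
time_s: 3.7
tcp_pos: [362.5, 338.7, 222.7]
eef_rot: [3.141, 0.0, 2.832]
ft_force: [0.3, -0.5, 0.5]
opening: 0.01
```

apply_moves(steps=[-1,-0.1,-0.1,0,0,0,0,-1,-0.2,-0.2,0,0,0,0,-1,-0.3,-0.3,0,0,0,0,-1,-0.4,-0.4,0,0,0,0,-1,-0.5,-0.5,0,0,0,0,-1,-0.6,-0.6,0,0,0,0,-1,-0.7,-0.7,0,0,0,0,-1,-0.8,-0.8,0,0,0,0,-1,-0.9,-0.9,0,0,0,0,-1,-1,-1,0,0,0,0])

```text
time_s: 4.7
tcp_pos: [414.7, 237.2, 222.7]
eef_rot: [3.141, -0.0, 2.832]
ft_force: [-0.2, 0.2, -0.7]
opening: 0.003
```

apply_moves(steps=[-1,-0.1,-0.1,0,0,0,0.07,-1,-0.2,-0.2,0,0,0,0.14,-1,-0.3,-0.3,0,0,0,0.21,-1,-0.4,-0.4,0,0,0,0.28,-1,-0.5,-0.5,0,0,0,0.35,-1,-0.6,-0.6,0,0,0,0.42,-1,-0.7,-0.7,0,0,0,0.5,-1,-0.8,-0.8,0,0,0,0.57,-1,-0.9,-0.9,0,0,0,0.64,-1,-1,-1,0,0,0,0.715])

```text
time_s: 5.7
tcp_pos: [466.8, 135.8, 222.7]
eef_rot: [3.142, -0.0, 1.704]
ft_force: [0.3, 0.4, 0.3]
opening: 0.003
```

```bash
python3 - <<'E'
from h import *
s=st(); tool(s,[484.7,85.6,200],1.5708+.135)
E
```

```text
t 5.7 tcp [466.8 135.8 222.7] rpy [ 3.142 -0.     1.704] F [0.3 0.4 0.3] T [-0.09  0.07  0.  ] q [-0.79  0.17  0.42  2.02 -0.08  0.97 -0.19] op 0.003
shift [-0.651  0.139  0.283]
turn [ 0.    -0.    -0.001]
```

Look with the wrist camera from here, where the latch should be near.

```bash
python3 - <<'E'
from h import *
f=manip.grab_frame("wrist"); cv2.imwrite("pics/w1.png",f["img"][:,:,::-1])
E=f["extrinsics"]; print(E.round(2),f["camera_matrix"].round(0))
for t in ["button_top","t_bar"]:
    for d in manip.tip_of(t,"wrist")[:2]: print(t,d["score"],(E@np.r_[d["centre"],1])[:3].round(1))
print(proj(f,[484.7,85.6,167.5]),proj(f,[493,24.2,163]))
E
```

```text
[[ 9.9000e-01 -1.3000e-01 -4.0000e-02  4.5576e+02]
 [ 1.3000e-01  9.5000e-01  2.9000e-01  2.1530e+02]
 [ 0.0000e+00 -2.9000e-01  9.6000e-01  3.8476e+02]
 [ 0.0000e+00  0.0000e+00  0.0000e+00  1.0000e+00]] [[361.   0. 322.]
 [  0. 361. 239.]
 [  0.   0.   1.]]
[338.12588082 330.78721805] [336.80339622 400.75025231]
```

View pics/w1.png

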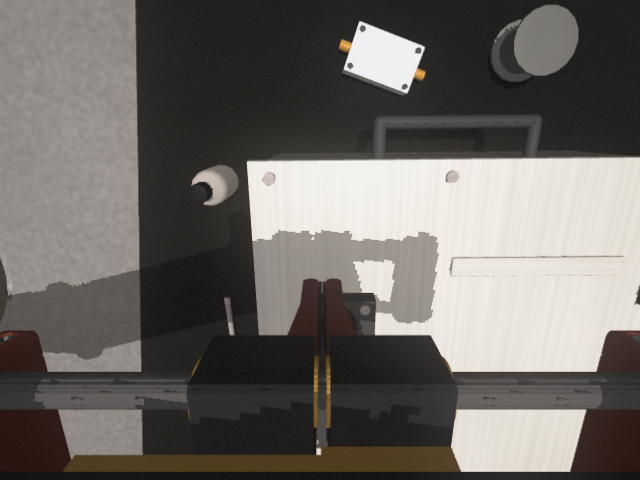

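```bash
python3 - <<'E'
from h import *
f=manip.grab_frame("wrist")
print(ray(f,248,160,146),ray(f,635,156,146), ray(f,250,190,146),ray(f,257,330,146))
E
```

```text
[410.83007803 189.17461449 146.        ] [658.40781354 226.42553504 146.        ] [413.69370037 169.85773377 146.        ] [427.42654086  65.28747482 146.        ]
```

apply_moves(steps=[-1,-0.1,0.02,0.05,0,0,0,-1,-0.2,0.05,0.1,0,0,0,-1,-0.35,0.08,0.15,0,0,0,-1,-0.5,0.11,0.2,0,0,0,-1,-0.6,0.13,0.28,0,0,0,-1,-0.651,0.139,0.33,0,0,0,-1,-0.651,0.139,0.35,0,0,0,-1,-0.651,0.139,0.38,0,0,0,-1,-0.651,0.139,0.38,0,0,0,-1,-0.651,0.139,0.38,0,0,0])

```text
time_s: 6.9
tcp_pos: [484.7, 87.1, 192.3]
eef_rot: [3.142, -0.0, 1.712]
ft_force: [-0.1, 0.4, 0.3]
opening: 0.008
```

```bash
python3 - <<'E'
from h import *
s=st()
for n,r in dict(scene=(180,260,250,340),top=(220,310,230,340)).items():
    f=manip.grab_frame(n); cv2.imwrite(f"pics/{n}2.png",cv2.resize(f["img"][r[0]:r[1],r[2]:r[3],::-1],None,fx=7,fy=6,interpolation=cv2.INTER_CUBIC))
E
```

```text
t 6.9 tcp [484.7  87.1 192.3] rpy [ 3.142 -0.     1.712] F [-0.1  0.4  0.3] T [-0.09  0.04 -0.01] q [-0.69  0.22  0.45  2.04 -0.12  0.91 -0.03] op 0.008
```

View pics/scene2.png

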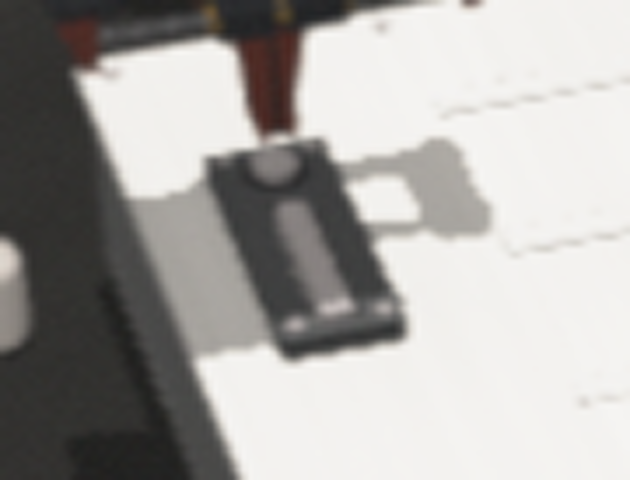

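View pics/top2.png

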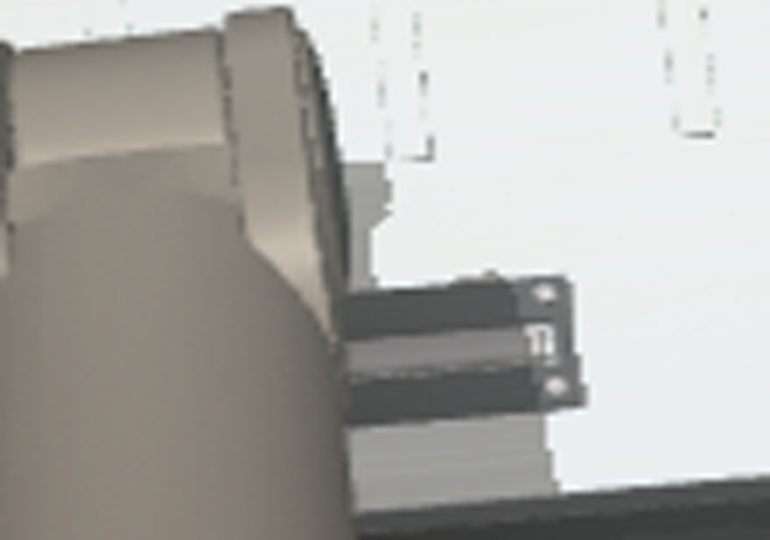

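apply_moves(steps=[-1,0.01,0,0.05,0,0,0,-1,0.015,0,0.12,0,0,0,-1,0.015,0,0.19,0,0,0,-1,0.015,0,0.24,0,0,0,-1,0.015,0,0.28,0,0,0,-1,0.015,0,0.31,0,0,0,-1,0.015,0,0.32,0,0,0,-1,0.015,0,0.33,0,0,0,-1,0.015,0,0.34,0,0,0,-1,0.015,0,0.34,0,0,0])

```text
time_s: 8.0
tcp_pos: [484.5, 88.1, 165.3]
eef_rot: [3.141, -0.001, 1.712]
ft_force: [-2.4, 0.4, 4.1]
opening: 0.005
```

```bash
python3 - <<'E'
from h import *
s=st()
E
```

```text
t 8.0 tcp [484.5  88.1 165.3] rpy [ 3.141e+00 -1.000e-03  1.712e+00] F [-2.4  0.4  4.1] T [-0.15  0.54 -0.03] q [-0.68  0.26  0.44  2.07 -0.15  0.85 -0.01] op 0.005
```

apply_moves(steps=[-1,0,0,0.01,0,0,0,-1,0,0,0.02,0,0,0,-1,0,0,0.025,0,0,0,-1,0,0,0.03,0,0,0,-1,0,0,0.03,0,0,0,-1,0,0,0.03,0,0,0,-1,0,0,0.03,0,0,0,-1,0,0,0.03,0,0,0,-1,0,0,0.03,0,0,0,-1,0,0,0.03,0,0,0])

```text
time_s: 9.0
tcp_pos: [484.5, 88.1, 162.9]
eef_rot: [3.141, -0.001, 1.712]
ft_force: [-2.0, 0.1, 4.8]
opening: 0.004
```

```bash
python3 - <<'E'
from h import *
s=st()
for n,r in dict(scene=(180,260,250,340)).items():
    f=manip.grab_frame(n); cv2.imwrite(f"pics/{n}3.png",cv2.resize(f["img"][r[0]:r[1],r[2]:r[3],::-1],None,fx=7,fy=6,interpolation=cv2.INTER_CUBIC))
E
```

```text
t 9.0 tcp [484.5  88.1 162.9] rpy [ 3.141e+00 -1.000e-03  1.712e+00] F [-2.   0.1  4.8] T [-0.17  0.5  -0.05] q [-0.68  0.26  0.44  2.07 -0.15  0.84 -0.01] op 0.004
```

View pics/scene3.png

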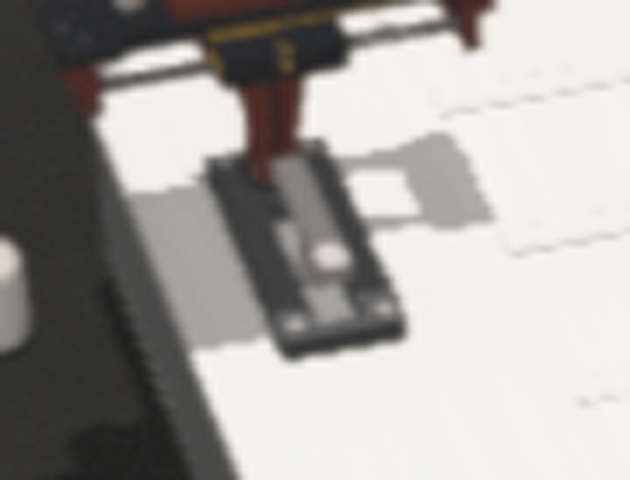

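apply_moves(steps=[-1,0,0,-0.1,0,0,0,-1,0,0,-0.25,0,0,0,-1,0,0,-0.45,0,0,0,-1,0,0,-0.7,0,0,0,-1,0,0,-0.9,0,0,0,0.2,0,0,-0.95,0,0,0,0.2,0,0,-0.95,0,0,0,0.2,0,0,-0.95,0,0,0,0.2,0,0,-0.95,0,0,0,0.2,0,0,-0.95,0,0,0])

```text
time_s: 10.05
tcp_pos: [484.1, 88.0, 238.3]
eef_rot: [-3.14, -0.0, 1.712]
ft_force: [0.3, 0.6, -0.0]
opening: 0.423
```

```bash
python3 - <<'E'
from h import *
s=st(); tool(s,[493,24.2,220],1.5708+.135)
for n,r in dict(scene=(180,260,250,340),top=(220,310,230,340)).items():
    f=manip.grab_frame(n); cv2.imwrite(f"pics/{n}4.png",cv2.resize(f["img"][r[0]:r[1],r[2]:r[3],::-1],None,fx=7,fy=6,interpolation=cv2.INTER_CUBIC))
    for d in manip.tip_of("t_bar",n)[:2]: print(n,d["score"],(f["extrinsics"]@np.r_[d["centre"],1])[:3].round(1))
f=manip.grab_frame("wrist"); cv2.imwrite("pics/w4.png",f["img"][:,:,::-1])
E
```

```text
t 10.05 tcp [484.1  88.  238.3] rpy [-3.14  -0.     1.712] F [ 0.3  0.6 -0. ] T [-0.1   0.08  0.01] q [-0.72  0.16  0.46  1.99 -0.08  1.01 -0.07] op 0.423
shift [-0.805 -0.002  0.228]
turn [-0.001 -0.     0.004]
top 0.58 [493.3  25.1 192.3]
```

View pics/scene4.png

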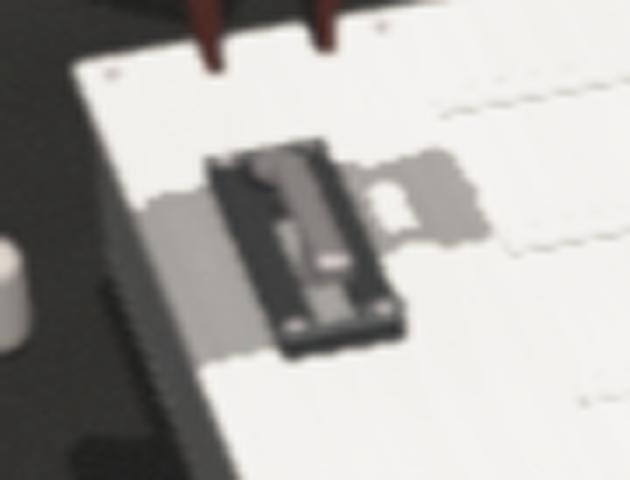

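View pics/w4.png

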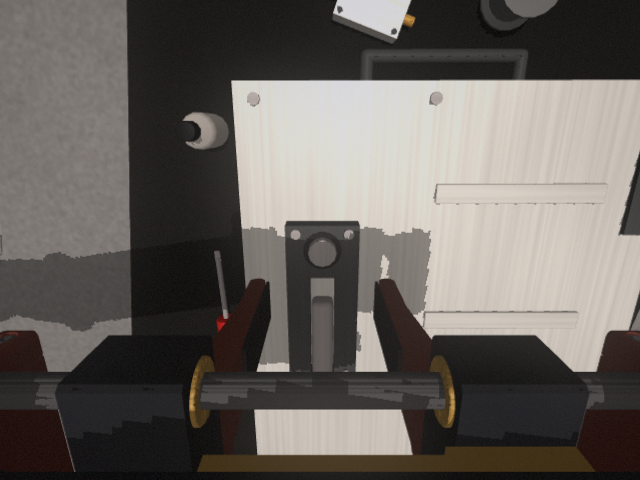

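```bash
python3 - <<'E'
from h import *
w=manip.grab_frame("wrist");g=manip.grab_frame("scene")
for z in (186,190,194,198,202): print(z,proj(w,[487.9,61.9,z]),proj(g,[487.9,61.9,z]),proj(g,[498.1,-13.4,z]))
print(proj(w,[484.7,85.6,167.5]))
E
```

```text
186 [321.57255926 298.19368703] [290.10660598 207.71638464] [297.04438837 226.32030212]
190 [321.57364615 300.98653587] [290.05670814 206.70637313] [297.0048997  225.31272268]
194 [321.57476933 303.87262565] [290.00664423 205.69300035] [296.96527579 224.30169241]
198 [321.57593065 306.85670501] [289.95641344 204.67624951] [296.92551594 223.28719354]
202 [321.57713208 309.9438506 ] [289.90601493 203.65610369] [296.88561945 222.26920818]
[321.81796107 254.35340023]
```

apply_moves(steps=[0.2,-0.2,0,0,0,0,0.004,0.2,-0.4,0,0,0,0,0.004,0.2,-0.6,0,0,0,0,0.004,0.2,-0.75,0,0.1,0,0,0.004,0.2,-0.8,0,0.25,0,0,0.004,0.2,-0.8,0,0.45,0,0,0.004,0.2,-0.8,0,0.62,0,0,0.004,0.2,-0.8,0,0.73,0,0,0.004,0.2,-0.8,0,0.78,0,0,0.004,0.2,-0.8,0,0.78,0,0,0.004])

```text
time_s: 11.4
tcp_pos: [493.2, 24.6, 175.9]
eef_rot: [-3.141, -0.0, 1.706]
ft_force: [-0.2, 1.3, -0.2]
opening: 0.6
```

```bash
python3 - <<'E'
from h import *
s=st()
for n,r in dict(scene=(180,260,250,340)).items():
    f=manip.grab_frame(n); cv2.imwrite(f"pics/{n}5.png",cv2.resize(f["img"][r[0]:r[1],r[2]:r[3],::-1],None,fx=7,fy=6,interpolation=cv2.INTER_CUBIC))
f=manip.grab_frame("wrist"); cv2.imwrite("pics/w5.png",f["img"][200:480,160:480,::-1])
E
```

```text
t 11.4 tcp [493.2  24.6 175.9] rpy [-3.141 -0.     1.706] F [-0.2  1.3 -0.2] T [-0.09  0.02  0.02] q [-0.6   0.25  0.49  2.05 -0.15  0.87  0.12] op 0.6
```

View pics/scene5.png

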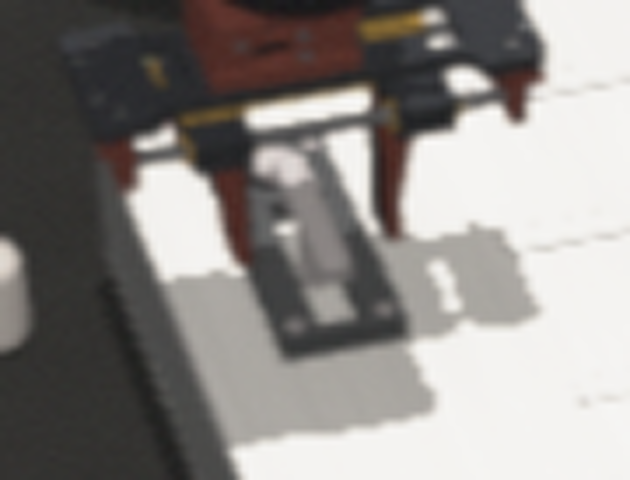

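View pics/w5.png

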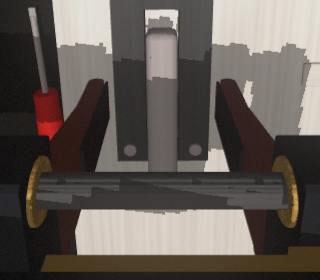

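apply_moves(steps=[-1,0,0,0,0,0,0,-1,0,0,0,0,0,0,-1,0,0,0,0,0,0,-1,0,0,0,0,0,0,-1,0,0,0,0,0,0,-1,0,0,0,0,0,0,-1,0,0,0,0,0,0,-1,0,0,0,0,0,0,-1,0,0,0,0,0,0,-1,0,0,0,0,0,0])

```text
time_s: 12.5
tcp_pos: [493.7, 24.7, 176.7]
eef_rot: [3.141, -0.001, 1.706]
ft_force: [-0.5, 0.2, 0.3]
opening: 0.162
```

```bash
python3 - <<'E'
from h import *
s=st()
E
```

```text
t 12.5 tcp [493.7  24.7 176.7] rpy [ 3.141e+00 -1.000e-03  1.706e+00] F [-0.5  0.2  0.3] T [-0.05  0.17  0.03] q [-0.6   0.25  0.49  2.05 -0.15  0.87  0.12] op 0.162
```

apply_moves(steps=[-1,0,0,0.01,0,0,0,-1,0,0,0.02,0,0,0,-1,0,0,0.03,0,0,0,-1,0,0,0.04,0,0,0,-1,0,0,0.05,0,0,0,-1,0,0,0.05,0,0,0,-1,0,0,0.05,0,0,0,-1,0,0,0.05,0,0,0,-1,0,0,0.05,0,0,0,-1,0,0,0.05,0,0,0])

```text
time_s: 13.5
tcp_pos: [493.7, 24.7, 172.7]
eef_rot: [3.141, -0.0, 1.706]
ft_force: [-1.2, 0.1, 1.0]
opening: 0.158
```

```bash
python3 - <<'E'
from h import *
s=st()
E
```

```text
t 13.5 tcp [493.7  24.7 172.7] rpy [ 3.141 -0.     1.706] F [-1.2  0.1  1. ] T [-0.08  0.25  0.07] q [-0.59  0.26  0.49  2.06 -0.16  0.86  0.12] op 0.158
```

apply_moves(steps=[-1,0,0,0.01,0,0,0,-1,0,0,0.02,0,0,0,-1,0,0,0.03,0,0,0,-1,0,0,0.04,0,0,0,-1,0,0,0.04,0,0,0,-1,0,0,0.04,0,0,0,-1,0,0,0.04,0,0,0,-1,0,0,0.04,0,0,0,-1,0,0,0.04,0,0,0,-1,0,0,0.04,0,0,0])

```text
time_s: 14.5
tcp_pos: [493.6, 24.7, 170.1]
eef_rot: [3.141, -0.001, 1.705]
ft_force: [-4.2, -0.3, 9.3]
opening: 0.154
```

apply_moves(steps=[-1,0,0,0.005,0,0,0,-1,0,0,0.01,0,0,0,-1,0,0,0.015,0,0,0,-1,0,0,0.02,0,0,0,-1,0,0,0.025,0,0,0,-1,0,0,0.025,0,0,0,-1,0,0,0.025,0,0,0,-1,0,0,0.025,0,0,0,-1,0,0,0.025,0,0,0,-1,0,0,0.025,0,0,0])

```text
time_s: 15.5
tcp_pos: [493.6, 24.6, 169.0]
eef_rot: [3.141, -0.002, 1.705]
ft_force: [-5.6, -0.8, 12.5]
opening: 0.156
```

```bash
python3 - <<'E'
from h import *
s=st()
E
```

```text
t 15.5 tcp [493.6  24.6 169. ] rpy [ 3.141e+00 -2.000e-03  1.705e+00] F [-5.6 -0.8 12.5] T [-0.08  1.19  0.09] q [-0.59  0.26  0.49  2.06 -0.16  0.86  0.13] op 0.156
```

apply_moves(steps=[-1,0,0,0.015,0,0,0,-1,0,0,0.018,0,0,0,-1,0,0,0.022,0,0,0,-1,0,0,0.025,0,0,0,-1,0,0,0.026,0,0,0,-1,0,0,0.026,0,0,0,-1,0,0,0.026,0,0,0,-1,0,0,0.026,0,0,0,-1,0,0,0.026,0,0,0,-1,0,0,0.026,0,0,0])

```text
time_s: 16.5
tcp_pos: [493.5, 24.6, 168.1]
eef_rot: [3.142, -0.003, 1.705]
ft_force: [-5.1, -0.3, 14.9]
opening: 0.157
```

```bash
python3 - <<'E'
from h import *
s=st()
E
```

```text
t 16.5 tcp [493.5  24.6 168.1] rpy [ 3.142e+00 -3.000e-03  1.705e+00] F [-5.1 -0.3 14.9] T [-0.09  1.46  0.1 ] q [-0.59  0.26  0.49  2.06 -0.17  0.85  0.13] op 0.157
```

apply_moves(steps=[-1,0,0,0.015,0,0,0.02,-1,0,0,0.018,0,0,0.04,-1,0,0,0.019,0,0,0.06,-1,0,0,0.019,0,0,0.08,-1,0,0,0.019,0,0,0.1,-1,0,0,0.019,0,0,0.12,-1,0,0,0.019,0,0,0.14,-1,0,0,0.019,0,0,0.16,-1,0,0,0.019,0,0,0.18,-1,0,0,0.019,0,0,0.18])

```text
time_s: 17.5
tcp_pos: [493.3, 24.5, 167.8]
eef_rot: [-3.14, -0.004, 1.421]
ft_force: [-8.0, -0.0, 16.7]
opening: 0.154
```

```bash
python3 - <<'E'
from h import *
s=st()
for n,r in dict(scene=(180,260,250,340)).items():
    f=manip.grab_frame(n); cv2.imwrite(f"pics/{n}6.png",cv2.resize(f["img"][r[0]:r[1],r[2]:r[3],::-1],None,fx=7,fy=6,interpolation=cv2.INTER_CUBIC))
E
```

```text
t 17.5 tcp [493.3  24.5 167.8] rpy [-3.14  -0.004  1.421] F [-8.  -0.  16.7] T [-0.11  1.59  0.02] q [-0.63  0.27  0.55  2.06 -0.19  0.86 -0.13] op 0.154
```

View pics/scene6.png

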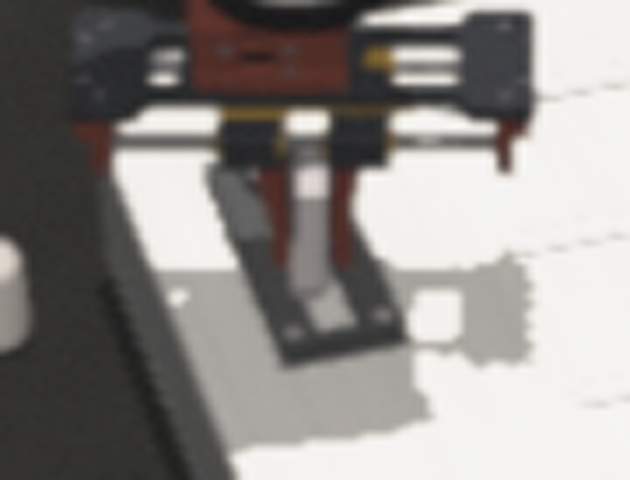

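apply_moves(steps=[-1,0,-0.003,0.013,0,0,0.03,-1,0,-0.006,0.013,0,0,0.06,-1,0,-0.008,0.013,0,0,0.09,-1,0,-0.008,0.013,0,0,0.12,-1,0,-0.008,0.013,0,0,0.15,-1,0,-0.008,0.01,0,0,0.18,-1,0,-0.008,0,0,0,0.21,-1,0,-0.005,-0.01,0,0,0.24,-1,0,0,-0.02,0,0,0.26,-1,0,0,-0.03,0,0,0.26])

```text
time_s: 18.55
tcp_pos: [492.8, 24.7, 169.9]
eef_rot: [-3.138, -0.002, 1.013]
ft_force: [-3.1, 1.9, -0.2]
opening: 0.156
```

```bash
python3 - <<'E'
from h import *
s=st()
E
```

```text
t 18.55 tcp [492.8  24.7 169.9] rpy [-3.138e+00 -2.000e-03  1.013e+00] F [-3.1  1.9 -0.2] T [0.05 0.53 0.09] q [-0.71  0.28  0.63  2.07 -0.22  0.86 -0.5 ] op 0.156
```

apply_moves(steps=[-1,0,0,-0.01,0,0,0.04,-1,0,0,-0.02,0,0,0.08,-1,0,0,-0.03,0,0,0.12,-1,0,0,-0.04,0,0,0.16,-1,0,0,-0.05,0,0,0.2,-1,0,0,-0.06,0,0,0.24,-1,0,0,-0.07,0,0,0.28,-1,0,0,-0.08,0,0,0.32,-1,0,0,-0.08,0,0,0.36,-1,0,0,-0.08,0,0,0.4])

```text
time_s: 19.55
tcp_pos: [493.0, 25.1, 176.2]
eef_rot: [-3.137, 0.0, 0.383]
ft_force: [-1.3, 1.7, 0.6]
opening: 0.158
```

```bash
python3 - <<'E'
from h import *
s=st()
for n,r in dict(scene=(160,260,220,360)).items():
    f=manip.grab_frame(n); cv2.imwrite(f"pics/{n}7.png",cv2.resize(f["img"][r[0]:r[1],r[2]:r[3],::-1],None,fx=5.5,fy=5.5,interpolation=cv2.INTER_CUBIC))
E
```

```text
t 19.55 tcp [493.   25.1 176.2] rpy [-3.137  0.     0.383] F [-1.3  1.7  0.6] T [0.29 0.41 0.03] q [-0.82  0.29  0.78  2.07 -0.27  0.88 -1.08] op 0.158
```

View pics/scene7.png

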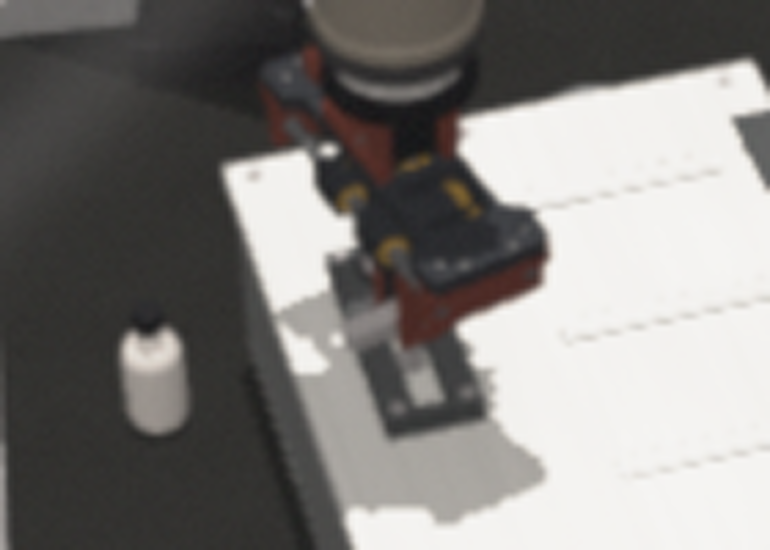

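```bash
cat > arc.py <<'E'
from h import *
from scipy.spatial.transform import Rotation as R
def rows(th,lift=0,N=10,trot=1.0):
    s=st(); a=.135; ey=np.array([-np.sin(a),np.cos(a),0]); H=np.array([735.5,58,134.])
    r=R.from_euler("xyz",s["eef_rot"]); p=s["tcp_pos"]
    v=p-H; v=v-ey*(v@ey); print("r",np.linalg.norm(v),"ang",np.degrees(np.arctan2(v[2],np.hypot(v[0],v[1]))))
    for k in range(1,N+1):
        R1=R.from_rotvec(ey*th*k/N); q=H+R1.apply(p-H)+R1.apply(r.apply([0,0,-1]))*lift*min(1,2*k/N)
        d=r.inv().apply(q-p)/80; w=r.inv().apply(ey*th*trot*k/N)/(np.pi/2)
        print(d.round(3),w.round(3))
E
python3 -c "
from arc import *
rows(.27,6)"
```

```text
t 19.6 tcp [492.9  25.1 176.2] rpy [-3.137  0.     0.38 ] F [-1.3  1.4  0.5] T [0.24 0.39 0.03] q [-0.82  0.29  0.78  2.07 -0.27  0.88 -1.08] op 0.159
r 248.41171195871667 ang 9.773882902076586
[ 0.015  0.003 -0.097] [ 0.004 -0.017  0.   ]
[ 0.033  0.008 -0.194] [ 0.008 -0.033  0.   ]
[ 0.055  0.013 -0.291] [ 0.013 -0.05   0.   ]
[ 0.079  0.018 -0.387] [ 0.017 -0.067  0.   ]
[ 0.105  0.025 -0.482] [ 0.021 -0.083  0.   ]
[ 0.133  0.031 -0.561] [ 0.025 -0.1    0.   ]
[ 0.162  0.038 -0.639] [ 0.029 -0.117  0.001]
[ 0.194  0.046 -0.717] [ 0.033 -0.133  0.001]
[ 0.227  0.054 -0.794] [ 0.038 -0.15   0.001]
[ 0.263  0.062 -0.87 ] [ 0.042 -0.167  0.001]
```

apply_moves(steps=[-1,0.008,0.002,-0.05,0.002,-0.008,0,-1,0.015,0.003,-0.097,0.004,-0.017,0,-1,0.024,0.005,-0.145,0.006,-0.025,0,-1,0.033,0.008,-0.194,0.008,-0.033,0,-1,0.044,0.01,-0.242,0.01,-0.042,0,-1,0.055,0.013,-0.291,0.013,-0.05,0,-1,0.067,0.015,-0.34,0.015,-0.058,0,-1,0.079,0.018,-0.387,0.017,-0.067,0,-1,0.092,0.021,-0.435,0.019,-0.075,0,-1,0.105,0.025,-0.482,0.021,-0.083,0])

```text
time_s: 20.6
tcp_pos: [501.4, 26.3, 214.9]
eef_rot: [-3.103, 0.133, 0.383]
ft_force: [-4.7, 0.5, -0.1]
opening: 0.154
```

```bash
python3 -c "
from arc import *
rows(.28,0)
f=manip.grab_frame('scene'); cv2.imwrite('pics/s8.png',cv2.resize(f['img'][130:320,200:440,::-1],None,fx=3,fy=3))"
```

```text
t 20.6 tcp [501.4  26.3 214.9] rpy [-3.103  0.133  0.383] F [-4.7  0.5 -0.1] T [ 0.14  0.96 -0.06] q [-0.79  0.35  0.79  1.91 -0.26  1.13 -1.08] op 0.154
r 249.75975271822583 ang 18.91067401328658
[ 0.017  0.004 -0.086] [ 0.004 -0.017  0.   ]
[ 0.037  0.009 -0.171] [ 0.009 -0.035  0.   ]
[ 0.059  0.014 -0.255] [ 0.013 -0.052  0.   ]
[ 0.084  0.019 -0.339] [ 0.017 -0.069  0.   ]
[ 0.11   0.026 -0.422] [ 0.022 -0.086  0.   ]
[ 0.139  0.033 -0.504] [ 0.026 -0.104  0.   ]
[ 0.17   0.04  -0.585] [ 0.03  -0.121  0.001]
[ 0.204  0.048 -0.666] [ 0.035 -0.138  0.001]
[ 0.239  0.056 -0.745] [ 0.039 -0.156  0.001]
[ 0.277  0.066 -0.824] [ 0.043 -0.173  0.001]
```

View pics/s8.png

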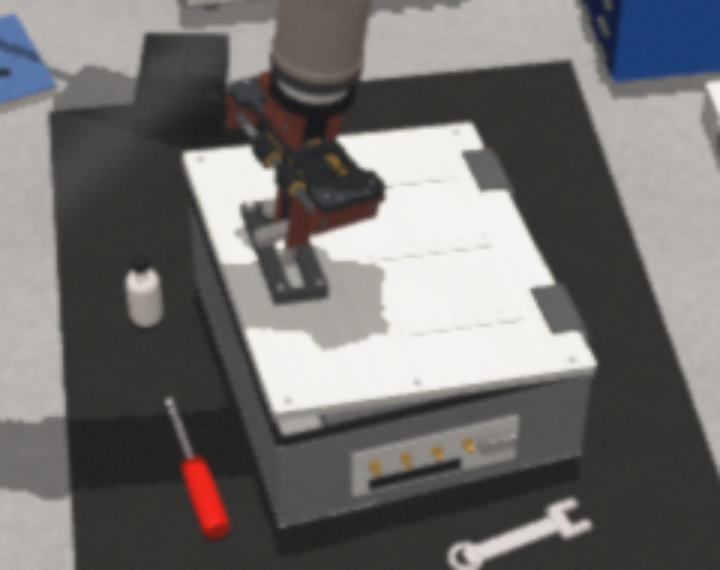

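apply_moves(steps=[-1,0.01,0.004,-0.086,0.004,-0.017,0,-1,0.027,0.009,-0.171,0.009,-0.035,0,-1,0.049,0.014,-0.255,0.013,-0.052,0,-1,0.074,0.019,-0.339,0.017,-0.069,0,-1,0.1,0.026,-0.422,0.022,-0.086,0,-1,0.129,0.033,-0.504,0.026,-0.104,0,-1,0.16,0.04,-0.585,0.03,-0.121,0,-1,0.194,0.048,-0.666,0.035,-0.138,0,-1,0.229,0.056,-0.745,0.039,-0.156,0,-1,0.267,0.066,-0.824,0.043,-0.173,0])

```text
time_s: 21.65
tcp_pos: [532.9, 30.7, 278.2]
eef_rot: [-3.029, 0.405, 0.405]
ft_force: [-4.2, 1.4, 0.5]
opening: 0.151
```

```bash
python3 -c "
from arc import *
rows(.28,0)"
```

```text
t 21.65 tcp [532.9  30.7 278.2] rpy [-3.029  0.405  0.405] F [-4.2  1.4  0.5] T [ 0.37  0.58 -0.12] q [-0.67  0.54  0.76  1.58 -0.28  1.59 -1.04] op 0.151
r 250.17434291288936 ang 35.19349514880116
[ 0.018  0.004 -0.086] [ 0.004 -0.017  0.   ]
[ 0.038  0.009 -0.171] [ 0.009 -0.035  0.   ]
[ 0.06   0.014 -0.255] [ 0.013 -0.052  0.   ]
[ 0.085  0.02  -0.339] [ 0.017 -0.069  0.   ]
[ 0.111  0.027 -0.422] [ 0.022 -0.086  0.   ]
[ 0.141  0.034 -0.504] [ 0.026 -0.104  0.   ]
[ 0.172  0.041 -0.586] [ 0.031 -0.121  0.   ]
[ 0.205  0.049 -0.666] [ 0.035 -0.138  0.001]
[ 0.241  0.058 -0.746] [ 0.039 -0.156  0.001]
[ 0.279  0.067 -0.824] [ 0.044 -0.173  0.001]
```

apply_moves(steps=[-1,0.01,0.004,-0.07,0.002,-0.008,0,-1,0.025,0.008,-0.137,0.004,-0.016,0,-1,0.04,0.011,-0.205,0.006,-0.024,0,-1,0.06,0.016,-0.273,0.008,-0.032,0,-1,0.08,0.02,-0.339,0.01,-0.04,0,-1,0.1,0.025,-0.405,0.012,-0.048,0,-1,0.122,0.031,-0.47,0.014,-0.056,0,-1,0.145,0.037,-0.535,0.016,-0.064,0,-1,0.17,0.043,-0.6,0.018,-0.072,0,-1,0.197,0.049,-0.666,0.02,-0.08,0])

```text
time_s: 22.65
tcp_pos: [569.6, 36.2, 320.3]
eef_rot: [-2.988, 0.53, 0.425]
ft_force: [-3.0, 3.4, -2.7]
opening: 0.158
```

```bash
python3 -c "
from arc import *
rows(.1,0,2)
f=manip.grab_frame('scene'); cv2.imwrite('pics/s9.png',cv2.resize(f['img'][130:320,200:440,::-1],None,fx=3,fy=3))
for c in ('scene','top'):
  f=manip.grab_frame(c)
  for d in manip.tip_of('t_bar',c)[:2]: print(c,d['score'],(f['extrinsics']@np.r_[d['centre'],1])[:3].round(1))"
```

```text
t 22.65 tcp [569.6  36.2 320.3] rpy [-2.988  0.53   0.425] F [-3.   3.4 -2.7] T [ 0.81  0.29 -0.54] q [-0.59  0.66  0.74  1.34 -0.29  1.84 -1.03] op 0.158
r 250.43478541628716 ang 48.074403534175325
[ 0.047  0.011 -0.149] [ 0.008 -0.031  0.   ]
[ 0.101  0.025 -0.295] [ 0.016 -0.062  0.   ]
scene 0.42 [363.5 152.7  -0.8]
top 0.64 [573.6  36.7 331.9]
```

View pics/s9.png

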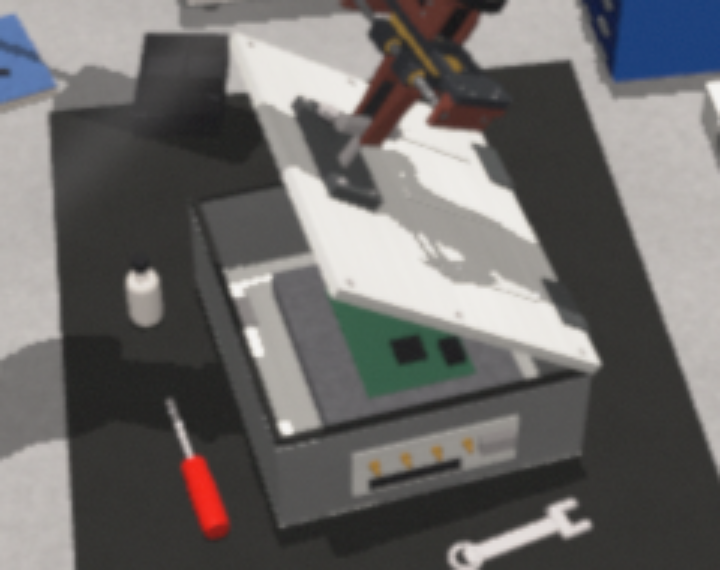

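```bash
python3 -c "
from h import *
f=manip.grab_frame('scene');a=.135
ex=np.array([np.cos(a),np.sin(a),0]);ey=np.array([-ex[1],ex[0],0]);H=np.array([734.7,58,134.])
for t in (.45,.5,.55,.6,.65,.7):
  l=np.array([-ex*np.cos(t)*304+np.array([0,0,1])*304*np.sin(t)])[0]; n=ex*np.sin(t)*12+np.array([0,0,12*np.cos(t)])
  print(t,proj(f,H+l+n-174*ey).round(1),proj(f,H+l+n+174*ey).round(1))"
```

```text
0.45 [300.6 240.6] [268.7 154.5]
0.5 [303.4 236.4] [270.9 150.4]
0.55 [306.5 232.2] [273.5 146.3]
0.6 [309.8 228. ] [276.3 142.3]
0.65 [313.4 223.8] [279.3 138.3]
0.7 [317.3 219.7] [282.5 134.4]
```

apply_moves(steps=[0.2,0,0,0,0,0,0,0.2,0,0,0,0,0,0,0.2,0,0,0,0,0,0,0.2,0,0,0,0,0,0,0.2,0,0,0,0,0,0,0.2,0,0,0,0,0,0,0.2,0,0,0,0,0,0,0.2,0,0,0,0,0,0,0.2,0,0,0,0,0,0,0.2,0,0,0,0,0,0])

```text
time_s: 23.95
tcp_pos: [569.7, 36.2, 320.1]
eef_rot: [-2.989, 0.528, 0.425]
ft_force: [0.1, -0.2, -0.4]
opening: 0.601
```

```bash
python3 -c "
from h import *
st()
f=manip.grab_frame('wrist'); cv2.imwrite('pics/w10.png',f['img'][:,:,::-1])
f=manip.grab_frame('scene'); cv2.imwrite('pics/s10.png',cv2.resize(f['img'][130:250,240:400,::-1],None,fx=4.5,fy=4.5))"
```

```text
t 23.95 tcp [569.7  36.2 320.1] rpy [-2.989  0.528  0.425] F [ 0.1 -0.2 -0.4] T [ 0.   -0.34  0.04] q [-0.59  0.66  0.74  1.34 -0.29  1.84 -1.03] op 0.601
```

View pics/w10.png

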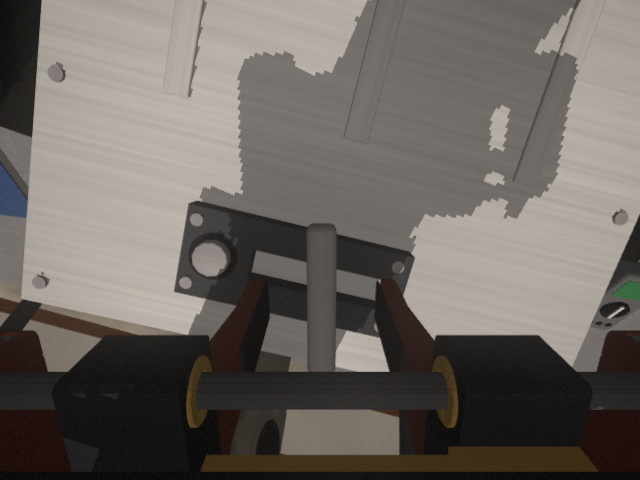

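View pics/s10.png

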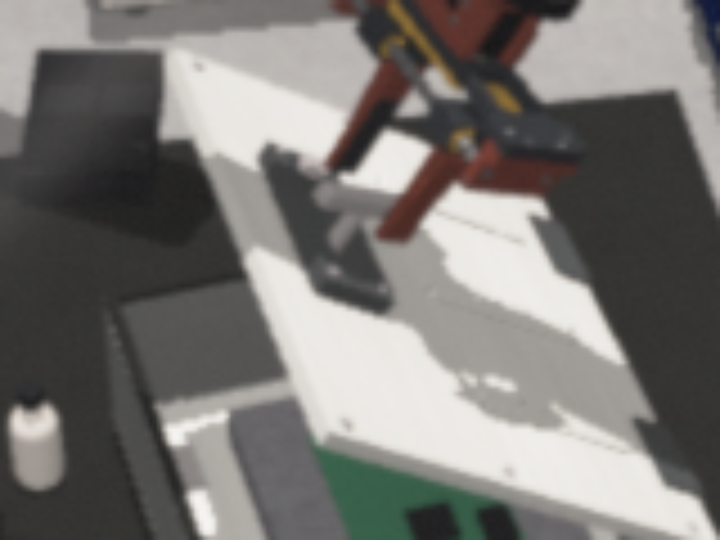

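apply_moves(steps=[0.2,0,0,-0.05,0,0,0,0.2,0,0,-0.12,0,0,0,0.2,0,0,-0.2,0,0,0,0.2,0,0,-0.3,0,0,0,0.2,0,0,-0.4,0,0,0,0.2,0,0,-0.5,0,0,0,0.2,0,0,-0.6,0,0,0,0.2,0,0,-0.7,0,0,0,0.2,0,0,-0.8,0,0,0,0.2,0,0,-0.8,0,0,0])

```text
time_s: 25.05
tcp_pos: [596.4, 38.9, 365.0]
eef_rot: [-2.996, 0.511, 0.421]
ft_force: [-1.2, 0.3, -0.3]
opening: 0.598
```

```bash
python3 -c "
from h import *
st()
f=manip.grab_frame('scene'); cv2.imwrite('pics/s11.png',f['img'][:,:,::-1])
f=manip.grab_frame('wrist'); cv2.imwrite('pics/w11.png',f['img'][:,:,::-1])
"
```

```text
t 25.05 tcp [596.4  38.9 365. ] rpy [-2.996  0.511  0.421] F [-1.2  0.3 -0.3] T [ 0.01 -0.32  0.02] q [-0.32  0.59  0.28  1.18 -0.12  1.92 -1.24] op 0.598
```

View pics/s11.png

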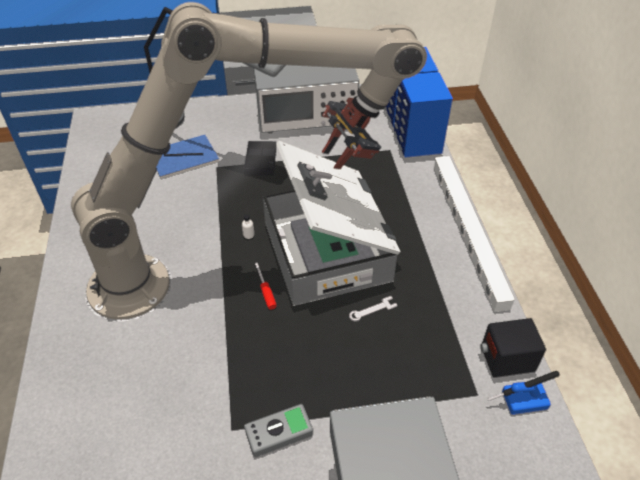

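View pics/w11.png

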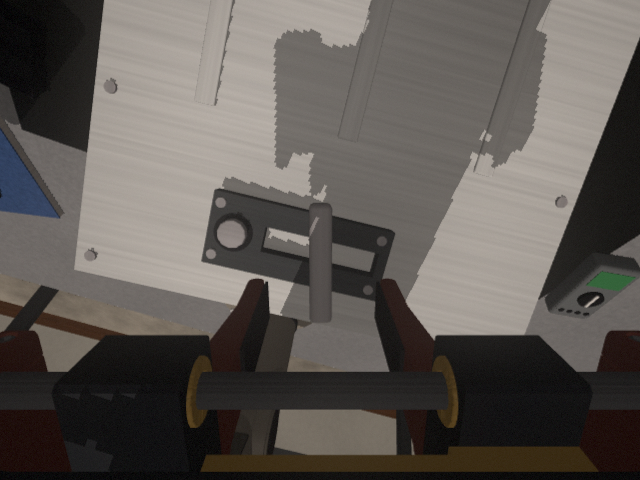

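apply_moves(steps=[0.2,-0.03,-0.01,-0.05,-0.004,0.016,0,0.2,-0.07,-0.02,-0.13,-0.008,0.032,0,0.2,-0.11,-0.03,-0.2,-0.012,0.048,0,0.2,-0.16,-0.04,-0.28,-0.016,0.064,0,0.2,-0.21,-0.055,-0.36,-0.02,0.08,0,0.2,-0.26,-0.07,-0.45,-0.024,0.096,0,0.2,-0.31,-0.08,-0.54,-0.028,0.112,0,0.2,-0.37,-0.095,-0.64,-0.032,0.128,0,0.2,-0.37,-0.095,-0.64,-0.036,0.144,0,0.2,-0.37,-0.095,-0.64,-0.04,0.155,0])

```text
time_s: 26.15
tcp_pos: [595.6, 39.0, 423.9]
eef_rot: [-3.071, 0.269, 0.392]
ft_force: [0.4, 0.8, -0.5]
opening: 0.606
```

```bash
python3 -c "
from h import *
st()
f=manip.grab_frame('scene'); cv2.imwrite('pics/s12.png',f['img'][:,:,::-1])
g=cv2.resize(f['img'][120:270,240:420,::-1],None,fx=4,fy=4); cv2.imwrite('pics/s12z.png',g)
"
```

```text
t 26.15 tcp [595.6  39.  423.9] rpy [-3.071  0.269  0.392] F [ 0.4  0.8 -0.5] T [-0.01 -0.08 -0.05] q [-0.35  0.41  0.29  1.26 -0.1   1.76 -1.27] op 0.606
```

View pics/s12z.png

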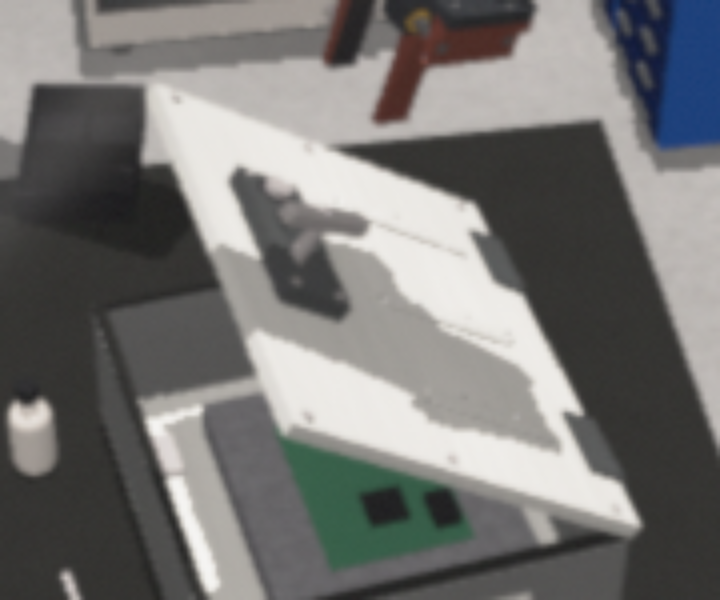

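```bash
python3 -c "
from cell import manip
print(manip.read_state()['qd'].round(3)); print(manip.job_done())"
```

```text
[ 0.003  0.019  0.001 -0.019 -0.006  0.041  0.004]
the job is handed in; nothing more can be done
None
```

The enclosure is open: the lid stands by itself at about 0.61 rad (35°), and the job was handed in at about 26 s. No verdict was reported.

- **Button:** I pressed it with the closed fingers at about 5 N. The scene picture showed the T-handle popped out.
- **Latch:** I gripped the bar, took up the handle's play and pushed down at 15 to 17 N for the lip. I turned it clockwise to about 0.57 rad, then eased the push off while turning on to about 1.32 rad. The torque stayed near zero at the lip.
- **Lid:** I raised it on an arc about the hinge, opened the fingers and backed away.

**Last checks:**
- Both front lid corners in the scene picture gave about 0.61 rad, before the release and again after the arm had backed off.
- The handle was still out and turned, the wrist force was about zero, and nothing touched the enclosure.
- The bystanders in the last full scene picture (screwdriver, bottle, spanner and multimeter) looked where they were at the start. I did not measure them, and I did not check the items on the left again.

**What did not go cleanly:**
- Backing off straight along the tool took joint 6 up to its 1.92 rad limit, so that move stopped short at about 52 mm of the 64 mm asked. I then raised the tool and reduced its tilt, which brought the joint back to 1.76 rad.
- A sideways force of up to 8 N built up during the push-down and I eased it off while turning.
- The scene camera's network once placed the T-bar on the bench with a low score. I ignored that.

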